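Trip the catch of a dishwasher detergent dispenser and trap its sprung cover

TASK

I want to look at the cup seal of the dishwasher detergent dispenser on the bench: press its blue catch down with one fingertip so that the sprung grey cover pops off the catch, and trap the cover with the other finger before it has slid half-way open, because its damper is out and it would slam into its end stop. Touch only, pinch and lift nothing, leave the other things on the bench where they lie, and finish while still holding the popped cover ajar with the finger.

Things in the scene. Friction and masses are not known exactly. Their poses are not given: they have to be found in the camera images.
- dispenser: white dishwasher detergent dispenser lying face up, fixed on a plywood board (200 x 292 x 18 mm). Origin: on the bench under its middle; z up, +y the way the cover slides open, x across the cover; the catch is on the cover's -x side. In mm here: face plate x -75 to 75, y -105 to 105, its flat top 72 above the bench; grey cover, shut: x -28 to 52, y -84 to -15
- stop (a point): middle of the inner face of the white end-stop bar, at face-plate level; the bar is 10 mm high. From the shut cover's front edge to it the face plate is bare and flat: 59 mm along y. Two low guide rails, 4 mm high, run along y just outside the cover's sides. A black round cap, 14 mm high, lies beyond the bar. Axes as the dispenser's
- catch_top (a point): centre of the top of the blue press-down catch button, 24 mm (x) by 26 mm (y), 14 mm above the face plate (86 mm above the bench) when up; moves down with it. At (-50, 7) mm in the dispenser's x, y: 22 mm to the -x side of the cover's near edge and 22 mm ahead (+y) of the shut cover's front. Axes as the dispenser's
- catch (a joint): how far the catch is pressed, m: 0 up, 0.008 fully down; springs back when let go. Frees the cover at about 0.005. Takes about 2 N to start and 6 N fully down. Fully down its top is still 6 mm above the face plate and 2 mm above the rails, so a second fingertip level with it clears both and stands in the cover's way
- lip (a point): middle of the front (+y) face of the cover's raised grey lip, which spans 80 mm in x and 3 to 22 mm above the face plate (this point: 12.5 mm above it); the cover behind it is 14 mm high. Moves with the cover. Axes as the dispenser's
- cover (a joint): how far the cover has slid open along the dispenser's +y, m: 0 shut on the catch, 0.030 half the cup uncovered, 0.058 against the stop. A spring pushes it open with about 4 N (3 N at the end). Let go, it is half-way in less than a tenth of a second, so the trapping finger must already stand in front of the lip when the catch is pressed
- damper: the dispenser's removed rotary damper: a black disc 28 across and 10 high with two ears (44 over them) and a white pinion, 18 high in all; lies on the plywood board. Bystander. Origin at the centre of its underside (mm)
- tablet: a dishwasher tablet, 36 x 26 x 14, white with a green top layer; lies on the plywood board. Bystander. Origin at the centre of its underside (mm)
- wheel: a grey plastic basket wheel standing on its flat side, 42 across, 31 high; on the bench. Bystander. Origin at the centre of its underside (mm)
- bearing: a steel ball bearing lying flat, 52 outside, 25 bore, 15 high; on the bench. Bystander. Origin at the centre of its underside (mm)
- driver_grip (a point): a screwdriver with a red handle lying on the bench, about 200 long, under 35 high. Bystander. This point is in the middle of its handle (mm)
- pump: a drain pump: a white round volute 76 across with a side spout and a black motor on top, 62 high; on the bench. Bystander. Origin at the centre of its underside (mm)
- carton: a small white carton with a red label, 75 x 55 x 60 high; on the bench. Bystander. Origin at the centre of its underside (mm)
- jar: a glass jar with a red lid, 60 across, 75 high; on the bench. Bystander. Origin at the centre of its underside (mm)

How it is judged:
On the way, in this order (a step that is already met when the one before it is completed fails the run):
1. a finger presses the catch down (value of joint catch above 0.003 m and contact force between the fingers and catch above 0.5 N).
2. the cover has popped off the catch and a finger has trapped it, less than half open (value of joint cover between 0.004 and 0.032 m and contact force between the fingers and cover above 0.5 N), for 0.3 s.
At the end, for the whole second after the job is handed in: the cover is off its catch, 4 to 32 mm open, at rest, and kept there by a finger (more than 0.5 N between finger and cover) (all of step 2 and velocity of joint cover between -0.01 and 0.01 m/s); the arm keeps its last pose, push and grip.
It fails at once if the cover ran past half open (32 mm) (value of joint cover above 0.032 m).
It fails at once if the cover was pinched or rammed (over 30 N) (contact force between the fingers and cover above 30 N).
It fails at once if a bystander was moved or lifted by more than 15 mm (distance of any of damper, tablet, wheel, bearing, driver_grip, pump, carton, jar from where it was at the start of the episode above 0.015 m).
It also fails if it takes over 27 s, if anything falls off the work surface, if the arm or the gripper's body presses on something with over 40 N, if the wrist force passes 120 N, or if a joint passes its speed limit or range.

ROBOT

A 6-joint arm with a two-finger parallel gripper is mounted at the origin on the work surface. World frame = base frame: x ahead of the robot, y to its left, z up, the work surface at z = 0. Lengths are in m, angles in rad, forces in N, time in s.
With the tool pointing down it reaches from about 0.375 to 0.975 m from the base axis. Payload 3.8 kg.
Tool frame: the origin (TCP) lies midway between the tips of the shut fingers; the grasp point (between the pads) lies 19 mm behind it; z points along the fingers, y is the line along which they close (so a half turn about z gives the same grasp; the last joint's range is limited). The gripper opens to 85 mm and grips with 20 to 120 N. Pads are 22 mm wide; open, the fingers measure 114 mm over their backs; the gripper's body (76 mm by 85 mm) begins 54 mm behind the grasp point. The pads swing forward as they close: fully open they stand 13 mm farther back than shut.
Start: joints at [1.11, 0.264, 1.604, -0, 1.274, -0.037], TCP at [0.278, 0.615, 0.231] pointing down, gripper open.
Joint ranges: [-2.63, 2.63], [-0.94, 2.18], [0.31, 2.57], [-1.31, 4.45], [0, 2.66], [-2.55, 2.55]. Speed limits (rad/s): [2.57, 2.57, 3.14, 3.14, 3.14, 3.14].

INTERFACE

Orientations are given as a rotation vector (axis times angle).
In Python, from cell import arm, imaging, close_job gives the robot as it stands.
- The arm moves only by the tool carry_out, never from a script. Its argument "deltas" is a list of rows, each a list of 2 entries, a list of its own where there are three numbers: the shift along the tool's x, y, z in mm, then the turn about the tool's z in degrees. In form: [[[x, y, z], spin], ...]. A call has 1 to 5 rows; each row shifts and turns the commanded pose from where the row before left it, along the tool's axes as they then stand; what a row does not reach is not made up. A row lasts 1/10 s, in which the tool goes at most 50 mm and 8.59 degrees, less where a joint would pass 70% of its speed; a pose out of reach is approached as far as the arm can. A call with a gripper value outside its range is refused whole. "jaw" is the finger opening in mm, from 0 to 85.4, set as the call begins (left out, the last holds). The fingers move at their own pace and stop on an object; "newtons" is the grip in N (left out, the last holds). Time passes only in rows, so rows that do not move let the fingers close. It gives the time, the measured TCP pose, the force, the opening and the grip force at its end, in the units of the state.
- arm.sense(): the state, without advancing time (a new reading comes with each control period).
- imaging.read_camera(name): name is "scene" or "top" or "wrist"; returns the picture (384x512x3 uint8, red, green, blue); there is no depth.
- imaging.camera_model(name): a dict with "fx", "fy", "cx", "cy" (pixels), "world_to_cam" (4x4, takes a point from world to camera coordinates). Camera axes: x right, y down, z forward; pixel columns grow to the right and rows downward; lengths in m; the calibration is good to about 2 mm. A picture is of the moment at which its call begins: read the wrist's pose just before it. camera_model takes no time and is no camera call; for the wrist camera it gives the pose at the moment of the call.
- close_job(): hands the job in; it is judged then, once.
The state is a dict: "time": time; "qpos": joint angles; "qd": joint speeds; "tau": joint torques, N m; "ee_pos": TCP position; "eef_rot": TCP orientation; "ft_force": force on the tool from outside, world axes, zero at the start; "wrist_torque": the same for the moment, N m; "gripper_width": finger opening in m; "grip_force": force on a finger pad.
Only numpy, scipy, OpenCV 4.12 (cv2) and the standard library are available. Lean on these libraries where they do the work, as an engineer would, in place of code of your own. Each camera call takes 0.05 s, during which the arm holds its last target. There are 200 camera calls.

## Working session

There is one attempt and no reset: what is moved stays moved. The work goes in short steps, Python scripts to look and compute and a tool call to move; the robot and the scene stay as the last step left them, time stands still between calls to the robot, and variables do not carry over. Pictures are saved under pics/ and viewed, at most 10 in all, crops included, and the job is handed in when it is done.

Besides the shell and the picture viewer there is one more tool, called after "Request:" by a JSON object that holds its "fn" and its "kwargs", one argument or row to a line. carry_out: Moves the arm, as the interface text tells. Its arguments: {"type":"object","properties":{"deltas":{"type":"array"},"jaw":{"type":"number"},"newtons":{"type":"number"}},"required":["deltas"]}

```bash
mkdir -p pics; python3 - <<'E'
from cell import arm, imaging
import cv2,numpy as np
s=arm.sense();print(s)
a=imaging.read_camera("top");b=imaging.read_camera("scene")
cv2.imwrite("pics/top0.png",a[:,:,::-1]);cv2.imwrite("pics/scene0.png",b[:,:,::-1])
for n in("top","scene"):print(imaging.camera_model(n))
E
```

```text
{'time': 0.0, 'qpos': array([ 1.11006940e+00,  2.64758581e-01,  1.60535268e+00,  5.69309069e-06,
        1.27375277e+00, -3.69320274e-02]), 'qd': array([ 1.89616049e-03, -9.60292566e-04, -1.01363343e-04, -1.85660371e-03,
        1.37116440e-05, -8.45367227e-04]), 'tau': array([-1.74299821e-03, -5.15129828e+01, -3.67309785e+01, -3.13643641e-04,
        1.31263406e-02,  6.21565391e-06]), 'ee_pos': array([0.27726644, 0.61461546, 0.22996992]), 'eef_rot': array([-0.66060837, -3.07077215,  0.00345526]), 'ft_force': array([-0.05543432,  0.20522239, -0.41496115]), 'wrist_torque': array([0.01678556, 0.06040095, 0.01429568]), 'grip_force': 0.0, 'gripper_width': 0.08542917553534017}
{'fx': 346.6701328515613, 'fy': 346.6701328515613, 'cx': 257.21817103358154, 'cy': 191.98644139714634, 'world_to_cam': array([[-0.02945853, -0.99949625, -0.01180875,  0.03093825],
       [-0.98955573,  0.03082924, -0.14081556,  0.57280647],
       [ 0.14110868,  0.0075372 , -0.98996542,  0.97163122],
       [ 0.        ,  0.        ,  0.        ,  1.        ]])}
{'fx': 376.0195692978643, 'fy': 376.0195692978643, 'cx': 260.97516941045967, 'cy': 188.54120992761068, 'world_to_cam': array([[ 0.68996132,  0.7237808 ,  0.00973283, -0.39380243],
       [ 0.51163412, -0.47812776, -0.7138798 , -0.24231081],
       [-0.51203896,  0.4975291 , -0.70020061,  1.40662555],
       [ 0.        ,  0.        ,  0.        ,  1.        ]])}
```

View pics/top0.png

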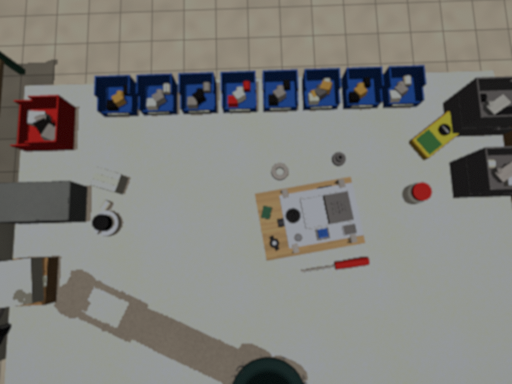

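View pics/scene0.png

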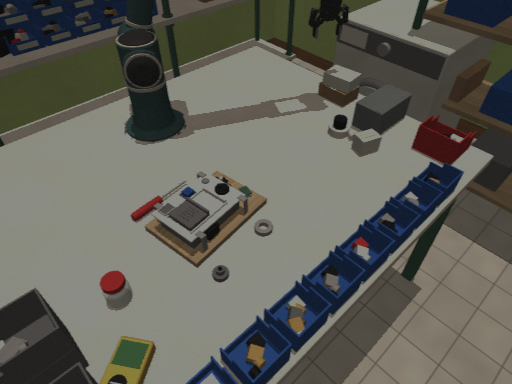

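The top view shows the dispenser at about (315,220): blue catch near (322,233), grey cover at (340,207), cap at (293,215). The cover opens towards image left, which is roughly world +y. The rest of the bench near it is low.

```bash
cat > h.py <<'E'
import numpy as np,cv2
from scipy.spatial.transform import Rotation as R
from cell import arm, imaging
def ray(m,uv,z):
    W=np.array(m["world_to_cam"]);Rt=W[:3,:3].T;c=-Rt@W[:3,3]
    d=Rt@np.array([(uv[0]-m["cx"])/m["fx"],(uv[1]-m["cy"])/m["fy"],1])
    return c+d*(z-c[2])/d[2]
def blobs(img,lo,hi,amin):
    h=cv2.cvtColor(img,cv2.COLOR_RGB2HSV)
    k=cv2.inRange(h,np.array(lo),np.array(hi))
    n,l,s,c=cv2.connectedComponentsWithStats(k)
    return [(tuple(np.round(c[i],1)),s[i].tolist()) for i in range(1,n) if s[i][4]>=amin],l
E
python3 - <<'E'
from h import *
s=arm.sense();print(R.from_rotvec(s["eef_rot"]).as_matrix().round(3))
a=cv2.imread("pics/top0.png")[:,:,::-1].copy();m=imaging.camera_model("top")
b,_=blobs(a,(100,110,60),(130,255,255),15);
for c,st in b:
  if c[1]>180:print("blue",c,st,ray(m,c,.086))
b,l=blobs(a,(8,70,90),(28,255,255),100)
for c,st in b:
  print("wood",c,st,ray(m,c,.018))
k=cv2.inRange(cv2.cvtColor(a,cv2.COLOR_RGB2HSV),np.array((8,70,90)),np.array((28,255,255)));k[:150]=0;k[:,:240]=0;k[:,370:]=0
p=cv2.findNonZero(k);q=np.array([ray(m,x[0],.018)[:2] for x in p],np.float32)
print(cv2.minAreaRect(q))
w=imaging.camera_model("wrist");W=w["world_to_cam"];print("wristcam in world",-W[:3,:3].T@W[:3,3],W[:3,:3].round(2),w["fx"])
E
```

```text
[[-0.912  0.411 -0.001]
 [ 0.411  0.912 -0.002]
 [ 0.    -0.002 -1.   ]]
blue (np.float64(322.4), np.float64(232.9)) [318, 229, 10, 9, 72] [ 0.44844712 -0.16171918  0.086     ]
wood (np.float64(360.5), np.float64(88.7)) [355, 83, 12, 12, 100] [ 0.89072944 -0.31657338  0.018     ]
wood (np.float64(436.5), np.float64(132.6)) [412, 111, 47, 47, 444] [ 0.74211435 -0.53673744  0.018     ]
wood (np.float64(311.2), np.float64(186.0)) [287, 180, 50, 13, 237] [ 0.58975633 -0.14803014  0.018     ]
wood (np.float64(285.9), np.float64(229.7)) [256, 190, 109, 70, 1769] [ 0.4622241  -0.06719284  0.018     ]
((0.495730996131897, -0.13615679740905762), (0.19751319289207458, 0.2894439101219177), 8.47182559967041)
wristcam in world [0.21513841 0.64380338 0.37195116] [[ 0.41  0.91 -0.  ]
 [ 0.88 -0.4   0.27]
 [ 0.25 -0.11 -0.96]] 271.3931359803966
```

Request:
{"fn": "carry_out", "kwargs": {
  "deltas": [
    [[0,0,0],8.2],
    [[0,0,0],8.2],
    [[0,0,0],8.2],
    [[0,0,0],8.2],
    [[0,0,0],8.2]
  ],
  "jaw": 60,
  "newtons": 60
}}

```text
time: 0.6
ee_pos: [0.2774, 0.6149, 0.2304]
eef_rot: [1.702, 2.64, -0.002]
ft_force: [-0.6, 0.5, -0.6]
gripper_width: 0.0602
grip_force: 0.0
```

Request:
{"fn": "carry_out", "kwargs": {
  "deltas": [
    [[0,0,0],8.2],
    [[0,0,0],8],
    [[-46,5,0],0],
    [[-46,5,0],0],
    [[-46,5,0],0]
  ]
}}

```text
time: 1.1
ee_pos: [0.3127, 0.4794, 0.2303]
eef_rot: [2.049, 2.381, -0.002]
ft_force: [0.3, -0.1, -0.4]
gripper_width: 0.0603
grip_force: 0.0
```

Request:
{"fn": "carry_out", "kwargs": {
  "deltas": [
    [[-46,5,0],0],
    [[-46,5,0],0],
    [[-46,5,0],0],
    [[-46,5,0],0],
    [[-46,5,0],0]
  ]
}}

```text
time: 1.6
ee_pos: [0.3714, 0.2553, 0.2309]
eef_rot: [2.05, 2.381, -0.001]
ft_force: [0.0, -0.6, -0.1]
gripper_width: 0.0598
grip_force: 0.0
```

Request:
{"fn": "carry_out", "kwargs": {
  "deltas": [
    [[-46,5,0],0],
    [[-46,5,0],0],
    [[-46,5,0],0],
    [[-46,5,0],0],
    [[-46,5,0],0]
  ]
}}

```text
time: 2.1
ee_pos: [0.4302, 0.0317, 0.2311]
eef_rot: [2.05, 2.38, 0.0]
ft_force: [0.9, 0.0, 0.3]
gripper_width: 0.0602
grip_force: 0.0
```

Request:
{"fn": "carry_out", "kwargs": {
  "deltas": [
    [[-46,5,0],0],
    [[-46,5,0],0],
    [[-46,5,0],0],
    [[-46,5,0],0],
    [[0,0,0],0]
  ]
}}

```text
time: 2.6
ee_pos: [0.4781, -0.1503, 0.231]
eef_rot: [2.056, 2.374, -0.002]
ft_force: [0.0, 0.4, -0.6]
gripper_width: 0.0598
grip_force: 0.0
```

```bash
python3 - <<'E'
from h import *
s=arm.sense();m=imaging.camera_model("wrist");a=imaging.read_camera("wrist")
np.save("m1.npy",m,allow_pickle=True)
cv2.imwrite("pics/w1.png",a[:,:,::-1]);M=R.from_rotvec(s["eef_rot"]).as_matrix()
print(s["time"],s["ee_pos"],s["gripper_width"],M.round(3),s["qpos"])
b,_=blobs(a,(100,110,60),(130,255,255),60)
for c,st in b:print(c,st,ray(m,c,.086))
E
```

```text
2.6 [ 0.47811737 -0.15031327  0.23099437] 0.05982504695148686 [[-0.143  0.99   0.   ]
 [ 0.99   0.143 -0.002]
 [-0.002 -0.    -1.   ]] [-0.35299921 -0.06877107  1.96788339 -0.0019854   1.24167818 -0.49570746]
(np.float64(225.2), np.float64(190.1)) [214, 179, 23, 24, 520] [ 0.45036161 -0.16238316  0.086     ]
(np.float64(505.5), np.float64(252.0)) [494, 228, 18, 42, 316] [ 0.78348482 -0.19015309  0.086     ]
(np.float64(483.6), np.float64(316.6)) [472, 286, 33, 48, 332] [ 0.79187364 -0.28009609  0.086     ]
(np.float64(506.8), np.float64(296.9)) [499, 293, 13, 13, 80] [ 0.8092999  -0.24830878  0.086     ]
```

View pics/w1.png

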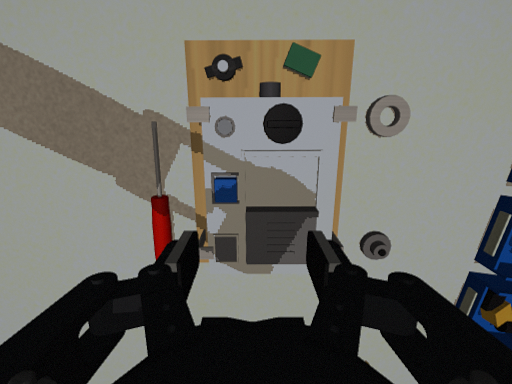

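The wrist view shows the catch at (225,190), the lip's front edge along row ~208 (columns 246–318, level, so the yaw matches), and the bare strip ahead of it up to the bar at row ~151.

```bash
python3 - <<'E'
from h import *
m=np.load("m1.npy",allow_pickle=True).item();a=cv2.imread("pics/w1.png")
g=cv2.cvtColor(a,cv2.COLOR_BGR2GRAY).astype(int)
for u in (255,270,285,300,312):print(u,g[200:222,u])
M=R.from_rotvec(arm.sense()["eef_rot"]).as_matrix();t=arm.sense()["ee_pos"]
def T(uv,z):return ((ray(m,uv,z)-t)@M*1000).round(1)
print("catch",T((225.2,190.1),.086))
k=[]
for u in range(250,316,3):
  d=np.diff(g[200:216,u]);v=200+np.argmin(d)+.5;k.append((u,v))
k=np.array(k);f=np.polyfit(k[:,0],k[:,1],1);print(f)
for u in(250,315):print("lip",T((u,np.polyval(f,u)),.094),T((u,np.polyval(f,u)),.075))
r=g[230,235:330];print(r)
E
```

```text
255 [108 109 108 110 108 112  67  27  24  24  25  29  47  49  49  48  49  49
  49  50  48  49]
270 [107 108 109 107 108 112  65  23  26  25  24  31  48  48  50  49  50  49
  50  48  47  48]
285 [109 108 108 108 109 113  66  24  25  26  25  32  46  48  49  48  48  48
  47  48  47  49]
300 [106 107 108 107 108 111  64  25  25  27  25  30  45  50  48  50  46  49
  48  45  48  47]
312 [107 107 107 107 108 108  61  22  22  24  22  34  46  48  48  47  47  72
  82  81  81  79]
catch [-10.6 -28.7 144.7]
[6.05255245e-16 2.05500000e+02]
lip [-25.7  -1.5 136.7] [-32.   -1.7 155.7]
lip [-25.8  68.8 136.6] [-32.1  73.4 155.6]
[108 108 109 108 108 108 108 107 108 111 103  44  50  48  50  47  49  49
  50  47  50  48  50  49  51  48  49  48  49  48  48  47  41  39  41  40
  40  39  40  38  39  38  40  39  38  39  40  40  41  40  40  40  41  39
  39  39  40  40  38  40  46  46  45  53  80  82  80  80  80  82  80  80
  79  66  55  55  56  62  63  64  71 101 117 116 115 118 139 156 154 154
 152 153 152 153 152]
```

Request:
{"fn": "carry_out", "kwargs": {
  "deltas": [
    [[-11,8,20],0],
    [[0,0,35],0],
    [[0,0,35],0],
    [[0,0,25],0],
    [[0,0,10],0]
  ]
}}

```text
time: 3.15
ee_pos: [0.4842, -0.1529, 0.1029]
eef_rot: [-2.045, -2.377, 0.003]
ft_force: [-0.4, -0.5, -0.3]
gripper_width: 0.0601
grip_force: 0.0
```

Request:
{"fn": "carry_out", "kwargs": {
  "deltas": [
    [[0,0,8],0],
    [[0,0,3],0],
    [[0,0,0],0],
    [[0,0,0],0]
  ]
}}

```text
time: 3.55
ee_pos: [0.4881, -0.1555, 0.0967]
eef_rot: [2.049, 2.379, 0.001]
ft_force: [0.7, 0.4, -0.7]
gripper_width: 0.0599
grip_force: 0.0
```

```bash
python3 - <<'E'
from h import *
s=arm.sense();a=imaging.read_camera("wrist");b=imaging.read_camera("scene")
print(s["time"],s["ee_pos"],s["ft_force"],s["gripper_width"])
c=cv2.resize(b[150:270,130:290],None,fx=4,fy=4,interpolation=cv2.INTER_CUBIC)[:,:,::-1]
w=cv2.resize(a[60:384,100:420],None,fx=1.5,fy=1.5)[:480,:,::-1]
cv2.imwrite("pics/s2.png",c);cv2.imwrite("pics/w2.png",w)
E
```

```text
3.55 [ 0.48812162 -0.15545578  0.09667627] [ 0.67863748  0.40529401 -0.71650102] 0.05994050347068306
```

View pics/w2.png

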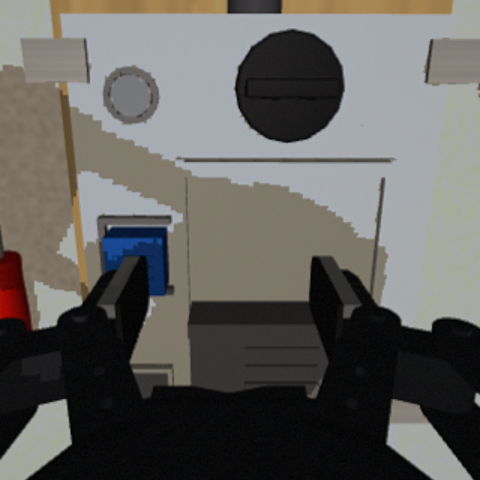

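View pics/s2.png

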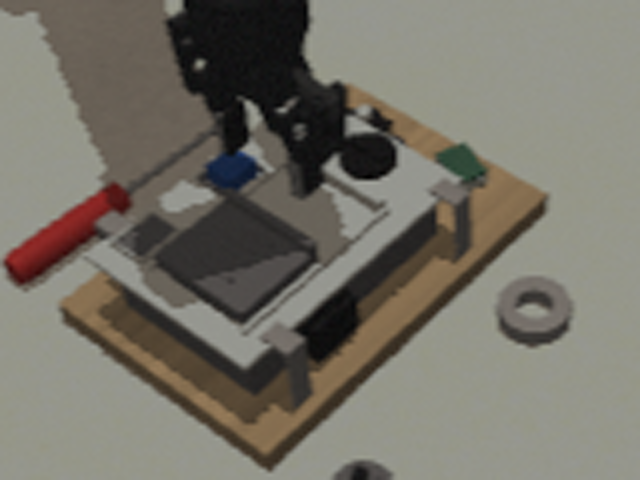

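The left finger stands over the blue catch at about (140,260). The right finger is at (325,270), just ahead of the lip edge at row ~300. I still owe 4 mm towards the lip, and then I'll descend slowly.

Request:
{"fn": "carry_out", "kwargs": {
  "deltas": [
    [[-4,0,0],0],
    [[0,0,3],0],
    [[0,0,3],0],
    [[0,0,0],0],
    [[0,0,0],0]
  ]
}}

```text
time: 4.15
ee_pos: [0.4873, -0.1591, 0.0889]
eef_rot: [-2.05, -2.38, 0.0]
ft_force: [-0.2, -0.0, -0.9]
gripper_width: 0.06
grip_force: 0.0
```

Request:
{"fn": "carry_out", "kwargs": {
  "deltas": [
    [[0,0,2],0],
    [[0,0,2],0],
    [[0,0,0],0],
    [[0,0,0],0]
  ]
}}

```text
time: 4.55
ee_pos: [0.4875, -0.1591, 0.0852]
eef_rot: [-2.05, -2.38, 0.0]
ft_force: [0.1, -0.3, -0.3]
gripper_width: 0.06
grip_force: 0.0
```

Request:
{"fn": "carry_out", "kwargs": {
  "deltas": [
    [[0,0,2],0],
    [[0,0,0],0],
    [[0,0,0],0]
  ]
}}

```text
time: 4.85
ee_pos: [0.4876, -0.1591, 0.0832]
eef_rot: [-2.05, -2.38, 0.0]
ft_force: [0.5, 0.7, 0.4]
gripper_width: 0.06
grip_force: 0.0
```

Request:
{"fn": "carry_out", "kwargs": {
  "deltas": [
    [[0,0,2],0],
    [[0,0,0],0],
    [[0,0,0],0]
  ]
}}

```text
time: 5.15
ee_pos: [0.4876, -0.1591, 0.0812]
eef_rot: [-2.05, -2.38, 0.0]
ft_force: [0.3, 0.4, -0.3]
gripper_width: 0.0601
grip_force: 0.0
```

Request:
{"fn": "carry_out", "kwargs": {
  "deltas": [
    [[0,0,2],0],
    [[0,0,0],0],
    [[0,0,0],0]
  ]
}}

```text
time: 5.45
ee_pos: [0.4877, -0.1592, 0.0795]
eef_rot: [2.05, 2.38, 0.0]
ft_force: [-0.9, 1.0, 1.8]
gripper_width: 0.0602
grip_force: 1.1
```

Contact starts at TCP z ≈ 0.0795. The catch should free the cover about 5 mm lower.

Request:
{"fn": "carry_out", "kwargs": {
  "deltas": [
    [[0,0,2],0],
    [[0,0,1],0],
    [[0,0,0],0],
    [[0,0,0],0]
  ]
}}

```text
time: 5.85
ee_pos: [0.4876, -0.1587, 0.076]
eef_rot: [-2.05, -2.38, -0.001]
ft_force: [1.3, 2.1, 1.9]
gripper_width: 0.0602
grip_force: 1.0
```

Request:
{"fn": "carry_out", "kwargs": {
  "deltas": [
    [[0,0,2],0],
    [[0,0,1],0],
    [[0,0,0],0],
    [[0,0,0],0]
  ]
}}

```text
time: 6.25
ee_pos: [0.4877, -0.1588, 0.0736]
eef_rot: [-2.05, -2.38, -0.001]
ft_force: [-1.2, 3.1, 4.5]
gripper_width: 0.0602
grip_force: 4.2
```

Request:
{"fn": "carry_out", "kwargs": {
  "deltas": [
    [[0,0,1],0],
    [[0,0,0],0],
    [[0,0,0],0],
    [[0,0,0],0]
  ]
}}

```text
time: 6.65
ee_pos: [0.4877, -0.1588, 0.0728]
eef_rot: [-2.05, -2.38, -0.001]
ft_force: [-1.1, 4.1, 7.5]
gripper_width: 0.06
grip_force: 5.3
```

```bash
python3 - <<'E'
from h import *
s=arm.sense();a=imaging.read_camera("wrist");b=imaging.read_camera("scene")
print(s["time"],s["ee_pos"],s["ft_force"],s["qd"].round(4))
c=cv2.resize(b[165:255,150:270],None,fx=3,fy=4,interpolation=cv2.INTER_CUBIC)
w=cv2.resize(a[100:340,100:420],None,fx=1.4,fy=1.5)
cv2.imwrite("pics/f3.png",np.hstack([c[:360,:340],w[:360,:]])[:,:,::-1])
E
```

```text
6.65 [ 0.48770194 -0.15878843  0.07278981] [-1.07771456  4.14457415  7.53860786] [-0.0015 -0.0008 -0.0004 -0.0018 -0.0008  0.0011]
```

View pics/f3.png

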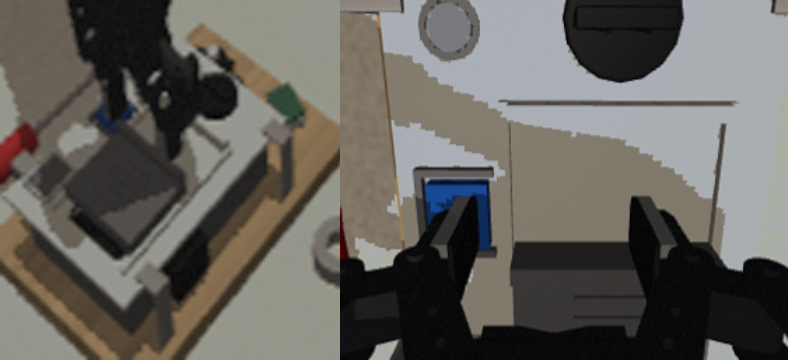

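The cover has moved forward: a dark gap shows behind it at (90,230), and the lip rests against the right finger. I'll measure the opening and the steadiness of the force.

```bash
python3 - <<'E'
from h import *
m=imaging.camera_model("wrist");a=imaging.read_camera("wrist");s=arm.sense()
g=cv2.cvtColor(a,cv2.COLOR_RGB2GRAY).astype(int)
m1=np.load("m1.npy",allow_pickle=True).item()
for u in(240,265,285):
  v=245+np.argmin(np.diff(g[245:280,u]))+.5
  p=ray(m,(u,v),.075);q=ray(m1,(282,205.5),.075);yh=np.array([-.143,.99,0])
  print(u,v,"opening mm",(p-q)@yh*1000)
print(s["time"],s["ft_force"],s["ee_pos"])
E
```

```text
240 260.5 opening mm 9.577627825495117
265 260.5 opening mm 9.654262414748274
285 260.5 opening mm 9.715564199227316
6.8 [-0.83349747  3.91704838  8.08997183] [ 0.48771507 -0.15877609  0.07282129]
```

The cover is about 9.7 mm open, held with roughly 4 N, and steady, so I'm handing in.

```bash
python3 -c "
from cell import close_job
print(close_job())"
```

```text
the job is handed in; nothing more can be done
None
```

The cover popped off its catch and the second finger is holding it about 10 mm open with roughly 4 N, nothing else was touched, and I've handed the job in (the result wasn't reported back).

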